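# Close and latch the pastry press

## Task

The pastry press has been washed: take its top plate from the draining board and lower it level, without letting it drop, over the two guide pins until it lies flush on the mould bed. Then pull out the spring plunger on the tilted latch arm, keep it out while you swing the arm anticlockwise (seen from above) to the next hole, and let the plunger snap fully in there, so that the arm's ball foot stands over the plate. Leave the other kitchen things where they are.

Things in the scene. Friction and masses are not known exactly. Their poses are not given: they have to be found in the camera images.
- grip (a point): Loose aluminium top plate, 140 (x) x 110 (y) x 10 mm, about 0.4 kg, starts flat on the steel draining board, right of the press; 13 mm holes at x = +55 and -55 mm, y = 0; fits either way round. In its middle a wooden grip block, 44 (x) x 16 (y) mm, rises from its upper face to 46 mm above its underside. This point: on the plate's centre, 34 mm above its underside; axes of the plate, z up.
- bed (a point): Centre of the upper face of the fixed press's mould bed, 150 (x) x 120 (y) mm with four round cups, 42 mm above the worktop. Axes of the press: z up, x away from its front, y to its left. The index head stands to its right. With the plate flush, the grip point is 34 mm straight above this point.
- guide (a point): Tip of the farther of the bed's two upright guide pins, 34 mm above the bed; pins 10 mm in diameter with tapered tips, at x = +55 and -55 mm, y = 0 of the bed.
- pivot (a point): Pivot of the latch arm, on the face of the index disc (148 mm across), 140 mm to the right of the bed's centre, 57 mm above the worktop. Its z axis is the pivot axis, leaning 0.61 rad (35 deg) from vertical towards the press's front. The arm turns about it, positive anticlockwise. Disc holes lie on a 60 mm radius at latch angles -0.95, 0 and 0.95 rad.
- knob (a point): Grasp point of the plunger's black knob, on the latch arm 60 mm from the pivot axis and 42 mm out from the disc's face; z points outward along the pull, parallel to the pivot axis. Neck 21 mm across from 11.5 mm below to 4 mm above this point, then a 27 mm cap up to 14.5 mm above; below, a 17 mm sleeve. The arm's upper face lies 30 mm below; nothing else on the arm reaches above 26 mm below.
- foot (a point): Centre of the 16 mm ball foot on the other end of the latch arm, 100 mm from the axis. Starts swung up and back, clear of the bed; in the locked hole it stands 3 mm above the seated plate, 40 mm to the right of the bed's centre, so the plate stops the arm about 0.05 rad past that hole.
- latch (a joint): Angle of the latch arm, rad: 0 at the start (open hole), 0.95 in the next hole anticlockwise, where the foot is over the plate (locked); -0.95 is a spare hole. Light friction, 0.06 Nm; 0.02 rad of play with the pin in.
- plunger (a joint): How far the plunger is pulled out, m: 0 = fully in a hole. The pin goes 8 mm into the hole, so 0.009 clears it; stop at 0.013. The spring pulls back with 4 N when in, 9 N at the stop. The pin's tip is round: let go within about 3 mm of a hole, it centres itself and snaps in.
- lime: Bystander: lime, 48 mm, on the worktop close to the left of the press. Origin under its centre.
- spice: Bystander: spice jar with black cap, 41 x 105 mm tall, close behind the press. Origin at its underside.
- jam: Bystander: jam jar, 72 x 102 mm tall, on the draining board behind the plate. Origin at its underside.
- salt: Bystander: salt shaker, 44 x 90 mm tall, behind the index head. Origin at its underside.
- egg: Bystander: small empty glass, 48 x 61 mm tall, between the plate's start and the press. Origin at its underside.

How it is judged:
On the way, in this order (a step that is already met when the one before it is completed fails the run):
1. the top plate lies flush on the bed over both pins, with the latch still open (z of grip in the frame of bed below 0.036 m and horizontal distance between grip and bed below 0.004 m and angle between the x axis of grip and the x axis of bed, either way round below 0.06 rad and angle between grip's own z axis and vertical below 0.04 rad and value of joint latch between -0.1 and 0.1 rad), for 0.2 s.
2. the plunger is held out while the arm swings between the two holes (value of joint plunger above 0.005 m and value of joint latch between 0.25 and 0.8 rad), for 0.1 s.
At the end, for the whole second after the job is handed in: The top plate lies flush on the bed over both pins (grip point within 4 mm sideways of the bed's centre and under 36 mm above it, level within 0.04 rad, lined up within 0.06 rad), at rest, the latch stands at 0.91 to 0.99 rad and the plunger is in to less than 2 mm (z of grip in the frame of bed below 0.036 m and horizontal distance between grip and bed below 0.004 m and angle between the x axis of grip and the x axis of bed, either way round below 0.06 rad and angle between grip's own z axis and vertical below 0.04 rad and value of joint latch between 0.91 and 0.99 rad and value of joint plunger below 0.002 m and linear speed of top_plate below 0.02 m/s); the robot touches nothing.
It fails at once if the top plate is dropped onto the press (over 0.4 m/s while on the pins) (horizontal distance between grip and bed below 0.02 m and z of grip in the frame of bed below 0.065 m and linear speed of top_plate above 0.4 m/s).
It fails at once if the top plate is tipped more than 0.5 rad (angle between grip's own z axis and vertical above 0.5 rad).
It fails at once if one of the other kitchen things is shifted more than 30 mm (distance of any of lime, spice, jam, salt, egg from where it was at the start of the episode above 0.03 m).
It also fails if it takes over 58 s, if anything falls off the work surface, if the arm or the gripper's body presses on something with over 40 N, if the wrist force passes 120 N, or if a joint passes its speed limit or range.

## Robot

A 7-joint arm with a two-finger parallel gripper is mounted at the origin on a cart in front of the work surface, level with it; the furniture and walls round the work are solid. World frame = base frame: x ahead of the robot, y to its left, z up, the work surface at z = 0. Lengths are in m, angles in rad, forces in N, time in s.
With the tool pointing down it reaches from about 0.425 to 0.875 m from the base axis. Payload 4.7 kg.
Tool frame: the origin (TCP) lies midway between the tips of the shut fingers; the grasp point (between the pads) lies 19 mm behind it (ctrl.grip_point_offset is the distance from the TCP to the grasp point, in m); z points along the fingers, y is the line along which they close (so a half turn about z gives the same grasp; the last joint's range is limited). The gripper opens to 87 mm and grips with 3 to 60 N. Pads are 19 mm wide; open, the fingers measure 117 mm over their backs; the gripper's body (75 mm by 190 mm) begins 51 mm behind the grasp point.
Start: joints at [-1.332, 0.321, -0.07, 1.45, 0.023, 1.371, -0.057], TCP at [0.145, 0.634, 0.223] pointing down, gripper open.
Joint ranges: [-2.86, 2.86], [-0.3, 2.09], [-1.38, 1.24], [0.06, 2.45], [-1.56, 4.7], [0.09, 2.05], [-2.69, 2.69]. Speed limits (rad/s): [2.57, 2.57, 3.14, 3.14, 3.14, 3.14, 3.14].

## Interface

Orientations are given as a rotation vector (axis times angle).
In Python, from bench import ctrl gives the robot as it stands. The module is installed in compiled form; this text tells all that it offers.
- The arm moves only by the shell command python3 -m handwheel 'ROWS' [OPENING] [FORCE]. ROWS is JSON, a list of rows, each an object of numbers: "x", "y", "z": the shift along the tool's x, y, z in m; "wx", "wy", "wz": the turn, a rotation vector about the tool's x, y, z in degrees. A call has 1 to 10 rows; each row is the pose to reach, as a shift and turn from the pose commanded when the call began, along the tool's axes at that moment; what a row does not reach only later rows make up. A row lasts 1/12 s, in which the tool goes at most 41.7 mm and 7.16 degrees, less where a joint would pass 70% of its speed; a pose out of reach is approached as far as the arm can. A call with a gripper value outside its range is refused whole. OPENING is the finger opening in m, from 0 to 0.087, set as the call begins (- or left out, the last holds). The fingers move at their own pace and stop on an object; FORCE is the grip in N (left out, the last holds). Time passes only in rows, so rows that repeat a pose let the fingers close. It gives the time, the measured TCP pose, the force, the opening and the grip force at its end, in the units of the state.
- ctrl.get_state(): the state, without advancing time (a new reading comes with each control period).
- ctrl.get_image(name): name is "side" or "top"; returns a dict with "image" (480x640x3 uint8, red, green, blue), "K" (3x3 intrinsics, pixels), "world_to_cam" (4x4, takes a point from world to camera coordinates). Camera axes: x right, y down, z forward; pixel columns grow to the right and rows downward; lengths in m; the calibration is good to about 2 mm. A picture is of the moment at which its call begins. There is no depth.
- ctrl.close_job(): hands the job in; it is judged then, once.
The state is a dict: "time": time; "joint_positions": joint angles; "qd": joint speeds; "joint_torque": joint torques, N m; "position": TCP position; "tool_rot": TCP orientation; "ft_force": force on the tool from outside, world axes, zero at the start; "torque": the same for the moment, N m; "grip_width": opening from 0.0 (shut) to 1.0 (fully open); "grip_force": force on a finger pad.
Only numpy, scipy, OpenCV 4.12 (cv2) and the standard library are available. Lean on these libraries where they do the work, as an engineer would, in place of code of your own. Each camera call takes 0.05 s, during which the arm holds its last target. There are 200 camera calls.

## Working session

There is one attempt and no reset: what is moved stays moved. The work goes in short steps, Python scripts to look and compute and a shell command to move; the robot and the scene stay as the last step left them, time stands still between calls to the robot, and variables do not carry over. Pictures are saved under pics/ and viewed, at most 10 in all, crops included, and the job is handed in when it is done.

```bash
mkdir -p pics; python3 - <<'E'
from bench import ctrl
import cv2,numpy as np
s=ctrl.get_state();print({k:np.round(v,3).tolist() for k,v in s.items()}, ctrl.grip_point_offset)
for n in("side","top"):
    d=ctrl.get_image(n);cv2.imwrite(f"pics/{n}0.png",d["image"][:,:,::-1]);print(n,d["K"].tolist(),np.round(d["world_to_cam"],4).tolist())
E
```

```text
{'time': 0.0, 'joint_positions': [-1.332, 0.322, -0.07, 1.452, 0.023, 1.371, -0.057], 'qd': [-0.001, 0.0, 0.002, -0.001, 0.0, 0.001, 0.001], 'joint_torque': [-0.0, -49.128, -0.404, -31.252, -0.064, 0.044, 0.0], 'position': [0.145, 0.633, 0.221], 'tool_rot': [-0.352, -3.122, 0.003], 'ft_force': [0.511, -0.05, -0.051], 'torque': [0.035, -0.029, 0.058], 'grip_force': 0.0, 'grip_width': 1.0} 0.0187
side [[509.5625389837268, 0.0, 319.4685800645324], [0.0, 509.5625389837268, 239.19858735212242], [0.0, 0.0, 1.0]] [[0.9605, -0.2782, -0.0031, -0.5691], [-0.1311, -0.4428, -0.887, 0.2001], [0.2454, 0.8524, -0.4618, 1.0205], [0.0, 0.0, 0.0, 1.0]]
top [[606.2353059276185, 0.0, 323.47446667151394], [0.0, 606.2353059276185, 242.78952041760292], [0.0, 0.0, 1.0]] [[-0.3044, -0.9525, -0.0022, 0.2905], [-0.8817, 0.2826, -0.3779, 0.5586], [0.3606, -0.1131, -0.9258, 1.254], [0.0, 0.0, 0.0, 1.0]]
```

View pics/side0.png

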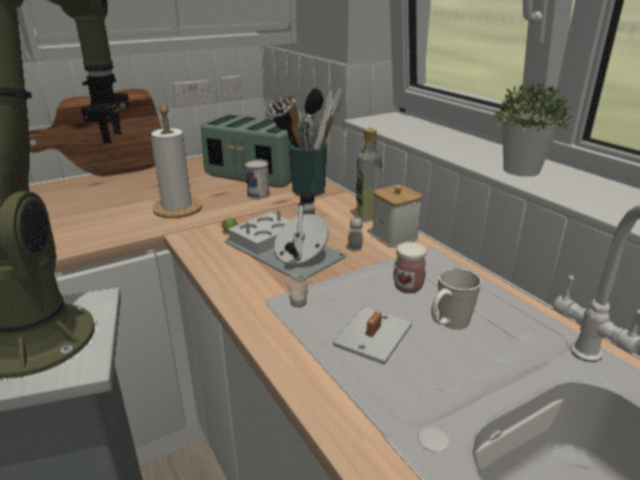

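View pics/top0.png

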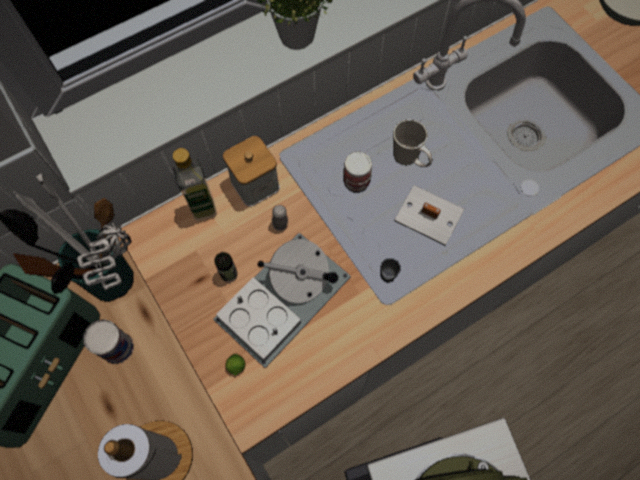

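The side view shows the press at about (265,232), the tilted disc at (300,243) and the plate at (373,333). In the top view the bed is at (258,318), the disc at (303,270), the knob at (330,277) and the plate at (430,214). I'll enlarge both.

```bash
python3 - <<'E'
import cv2
a=cv2.imread("pics/top0.png")[170:380,200:480];cv2.imwrite("pics/topc.png",cv2.resize(a,(800,600),interpolation=cv2.INTER_CUBIC))
a=cv2.imread("pics/side0.png")[190:370,215:425];cv2.imwrite("pics/sidec.png",cv2.resize(a,(700,600),interpolation=cv2.INTER_CUBIC))
E
```

```text
(no output)
```

View pics/topc.png

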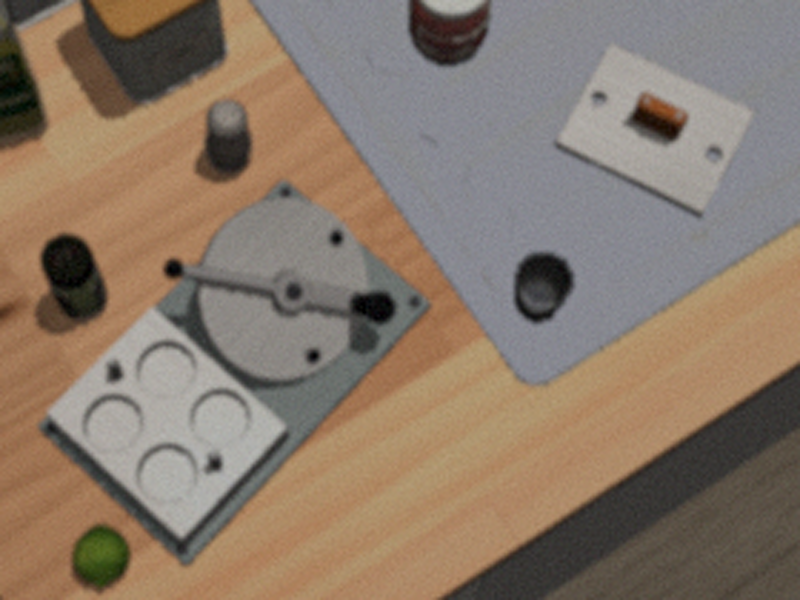

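View pics/sidec.png

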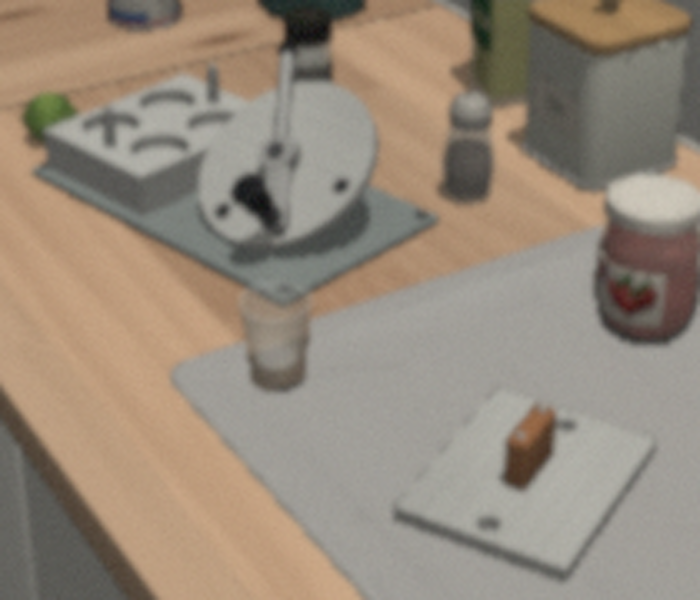

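The crops give the bed corners, pins, pivot, foot and knob, and the plate's corners and holes. I'll fit both poses jointly over the two cameras.

```bash
cat > h.py <<'E'
import numpy as np
from scipy.spatial.transform import Rotation as R
from scipy.optimize import least_squares
K={'s':(509.56,319.47,239.2),'t':(606.235,323.47,242.79)}
W={'s':np.array([[0.9605,-0.2782,-0.0031,-0.5691],[-0.1311,-0.4428,-0.887,0.2001],[0.2454,0.8524,-0.4618,1.0205]]),
't':np.array([[-0.3044,-0.9525,-0.0022,0.2905],[-0.8817,0.2826,-0.3779,0.5586],[0.3606,-0.1131,-0.9258,1.254]])}
def proj(c,p):
    q=W[c][:,:3]@p+W[c][:,3];f,u,v=K[c];return np.array([u+f*q[0]/q[2],v+f*q[1]/q[2]])
def ct(a,b):return np.array([200+a/2.857,170+b/2.857])
def cs(a,b):return np.array([215+a/3.3333,190+b/3.3333])
def world(P,x):return R.from_euler('z',x[2]).apply(np.array(P)/1000)+[x[0],x[1],x[3] if len(x)>3 else 0]
def fit(obs,x0):
    f=lambda x:np.concatenate([proj(c,world(P,x))-uv for c,P,uv in obs])
    r=least_squares(f,x0,loss='soft_l1');return r.x,f(r.x).reshape(-1,2)
L=.61;Z=np.array([-np.sin(L),0,np.cos(L)]);X=np.array([np.cos(L),0,np.sin(L)]);Y=np.array([0,1.,0])
def arm(r,h,q):  # press frame mm, foot side r>0
    return np.array([0,-140,57])+r*(np.cos(.95-q)*Y+np.sin(.95-q)*X)+h*Z
E
python3 - <<'E'
from h import *
np.set_printoptions(precision=4,suppress=True)
o=[('t',(75,60,42),ct(45,422)),('t',(75,-60,42),ct(155,308)),('t',(-75,-60,42),ct(288,430)),('t',(-75,60,42),ct(181,540)),
('t',arm(0,12,0),ct(292,290)),('t',arm(100,7,0),ct(173,268)),
('s',arm(0,12,0),cs(280,152)),('s',(55,0,76),cs(212,68)),('s',(-55,0,76),cs(110,115)),('s',(75,60,42),cs(185,80)),('s',(-75,60,42),cs(45,135)),('s',(-75,-60,42),cs(140,185))]
x,e=fit(o,[.5,.3,0.5]);best=(x,e)
for y in np.arange(-3,3,.7):
    r=fit(o,[.4,.4,y])
    if abs(r[1]).sum()<abs(best[1]).sum():best=r
x,e=best;print(x);print(e.T)
b=world((0,0,42),x);k=world(arm(-60,42,0),x);k1=world(arm(-60,42,.95),x);print('bed',b,'knob',k,k1,'axis',R.from_euler('z',x[2]).apply(Z),[np.hypot(*q[:2]) for q in(b,k,k1)])
q=proj('t',world(arm(-60,56,0),x));print('knobcap crop t',(q-[200,170])*2.857,'s',(proj('s',world(arm(-60,56,0),x))-[215,190])*3.333)
o=[('t',(70,-55,10),ct(612,45)),('t',(-70,-55,10),ct(752,110)),('t',(-70,55,10),ct(700,213)),('t',(70,55,10),ct(558,145)),('t',(55,0,10),ct(599,97)),('t',(-55,0,10),ct(714,153)),
('s',(55,0,10),cs(488,522)),('s',(-55,0,10),cs(567,425)),('s',(-70,-55,10),cs(655,440)),('s',(-70,55,10),cs(497,390))]
def alt(o):return [(c,(-P[0],-P[1],P[2]) if c=='s' else P,u) for c,P,u in o]
best=None
for oo in(o,alt(o)):
  for y in np.arange(-3,3,.7):
    r=fit(oo,[.6,0,y,0])
    if best is None or abs(r[1]).sum()<abs(best[1]).sum():best=r
x,e=best;print('plate',x,np.hypot(x[0],x[1]));print(e.T)
E
```

```text
[0.5199 0.2924 0.5324]
[[ 0.6415 -0.8113  0.2868  0.8367  0.2228  0.429  -1.1785 -0.5505 -1.1573
  -0.986  -0.9167 -0.2271]
 [-3.2087 -0.7958 -1.5647 -0.4512 -0.1952 -0.1177 -0.5538 -1.6522 -3.1116
  -2.3261 -1.8792 -2.5833]]
bed [0.5199 0.2924 0.042 ] knob [0.5534 0.1092 0.0635] [0.6007 0.1079 0.0914] axis [-0.4936 -0.2908  0.8196] [np.float64(0.5964649754884238), np.float64(0.5641167705814695), np.float64(0.6102636707374164)]
knobcap crop t [382.8752 306.7299] s [244.8097 185.6328]
plate [ 0.6533 -0.1792  0.7603 -0.001 ] 0.6773989636799973
[[ -0.8188   1.105    0.9998  -1.1471  -0.3458  -0.2257  -0.1798  -0.6607
  -47.6513  47.8003]
 [ -1.1832   0.0912   0.0343  -1.3913   0.4013   0.1403   0.4682   0.0116
  -15.6936  14.7245]]
```

```bash
cat >> h.py <<'E'
def shift(g,Rt,off=.0187):
    "rows numbers to bring grasp point to g with tool orientation Rt (nearest of half turn)"
    from bench import ctrl
    s=ctrl.get_state();R0=R.from_rotvec(s['tool_rot']);out=[]
    for h in(0,np.pi):
        T=Rt*R.from_rotvec([0,0,h]);w=(R0.inv()*T).as_rotvec(degrees=True);out.append((np.linalg.norm(w),w,T))
    out.sort(key=lambda a:a[0])
    for n,w,T in out:
        t=np.array(g)+off*T.as_matrix()[:,2];d=R0.inv().apply(t-s['position'])
        print('shift mm',np.round(d*1000,1),'turn deg',np.round(w,2),'rows>=',max(np.linalg.norm(d)/.0417,n/7.16).round(1))
def down(yaw):  # tool z down, tool y along world direction yaw
    y=np.array([np.cos(yaw),np.sin(yaw),0]);z=np.array([0,0,-1.]);return R.from_matrix(np.c_[np.cross(y,z),y,z])
E
python3 - <<'E'
from h import *
np.set_printoptions(precision=4,suppress=True)
o=[('t',(70,-55,10),ct(612,45)),('t',(-70,-55,10),ct(752,110)),('t',(-70,55,10),ct(700,213)),('t',(70,55,10),ct(558,145)),('t',(55,0,10),ct(599,97)),('t',(-55,0,10),ct(714,153)),
('s',(55,0,10),cs(488,522)),('s',(-55,0,10),cs(567,425)),('s',(70,-55,10),cs(655,440)),('s',(-70,-55,10),cs(497,390))]
for m in (lambda P:P,lambda P:(-P[0],P[1],P[2]),lambda P:(P[0],-P[1],P[2]),lambda P:(-P[0],-P[1],P[2])):
    b=min((fit([(c,m(P) if c=='s' else P,u) for c,P,u in o],[.65,-.18,y,0]) for y in(.76,-2.3)),key=lambda r:abs(r[1]).sum());print(b[0],abs(b[1]).sum())
    if abs(b[1]).sum()<60:x=b[0];print(b[1].T)
o=[('t',(75,60,42),ct(45,422)),('t',(75,-60,42),ct(155,308)),('t',(-75,-60,42),ct(288,430)),('t',(-75,60,42),ct(181,540)),
('s',(55,0,76),cs(212,68)),('s',(-55,0,76),cs(110,115)),('s',(75,60,42),cs(185,80)),('s',(-75,60,42),cs(45,135)),('s',(-75,-60,42),cs(140,185))]
b=fit(o,[.52,.29,.53]);print('bed only',b[0]);print(b[1].T)
b=fit(o,[.52,.29,.53,0]);print('bed z',b[0]);print(b[1].T)
shift([.653,-.179,.2],down(.76+np.pi/2))
print(R.from_rotvec([-.352,-3.122,.003]).as_matrix())
E
```

```text
[ 0.6465 -0.1737  0.7422  0.016 ] 188.29636728025724
[ 0.652  -0.1781  0.7927  0.0019] 137.68788694848826
[ 0.6686 -0.1911  0.752  -0.0373] 227.15627058731147
[ 0.6538 -0.1792 -5.5278 -0.0009] 108.52640797172046
bed only [0.5196 0.2921 0.523 ]
[[ 0.8419 -0.2785  0.4118  0.5884 -0.4819 -1.3508 -0.7338 -0.9789 -0.6433]
 [-3.5398 -0.8049 -1.1247 -0.3292 -1.5481 -3.1125 -2.2658 -1.9688 -2.5327]]
bed z [ 0.5209  0.2938  0.5232 -0.0082]
[[ 0.5813 -0.7462 -0.3301  0.0525 -0.0569 -0.7681 -0.2998 -0.3384 -0.0826]
 [-2.8412  0.0774 -0.4675  0.1211  0.8778 -0.6086  0.0418  0.4352 -0.056 ]]
shift mm [-676.4 -678.4   41.5] turn deg [ -0.09  -0.04 -56.42] rows>= 23.0
shift mm [-676.4 -678.4   41.5] turn deg [ -0.05   0.11 123.58] rows>= 23.0
[[-0.9749  0.2227 -0.    ]
 [ 0.2227  0.9749 -0.0019]
 [-0.0004 -0.0019 -1.    ]]
```

Plate at (0.6535, -0.179), yaw 0.76, board z ≈ 0. The hole residuals are under 0.5 px, so it fits. I'll start moving above the plate.

```bash
python3 -m handwheel '[{"x":-0.676,"y":-0.678,"z":0.02,"wz":123.6},{"x":-0.676,"y":-0.678,"z":0.02,"wz":123.6},{"x":-0.676,"y":-0.678,"z":0.02,"wz":123.6},{"x":-0.676,"y":-0.678,"z":0.02,"wz":123.6},{"x":-0.676,"y":-0.678,"z":0.02,"wz":123.6},{"x":-0.676,"y":-0.678,"z":0.02,"wz":123.6},{"x":-0.676,"y":-0.678,"z":0.02,"wz":123.6},{"x":-0.676,"y":-0.678,"z":0.02,"wz":123.6},{"x":-0.676,"y":-0.678,"z":0.02,"wz":123.6},{"x":-0.676,"y":-0.678,"z":0.02,"wz":123.6}]' 0.06; python3 - <<'E'
from h import *
shift([.6535,-.179,.15],down(.76-np.pi/2))
E
```

```text
shift mm [-676.9 -678.2   91.5] turn deg [-9.000e-02 -4.000e-02 -5.642e+01] rows>= 23.1
shift mm [-676.9 -678.2   91.5] turn deg [-5.0000e-02  1.1000e-01  1.2358e+02] rows>= 23.1invalid input at $[0]: expected keys x, y, z, wx, wy, wz
```

```bash
python3 -m handwheel '[{"x":-0.676,"y":-0.678,"z":0.02,"wx":0,"wy":0,"wz":123.6},{"x":-0.676,"y":-0.678,"z":0.02,"wx":0,"wy":0,"wz":123.6},{"x":-0.676,"y":-0.678,"z":0.02,"wx":0,"wy":0,"wz":123.6},{"x":-0.676,"y":-0.678,"z":0.02,"wx":0,"wy":0,"wz":123.6},{"x":-0.676,"y":-0.678,"z":0.02,"wx":0,"wy":0,"wz":123.6},{"x":-0.676,"y":-0.678,"z":0.02,"wx":0,"wy":0,"wz":123.6},{"x":-0.676,"y":-0.678,"z":0.02,"wx":0,"wy":0,"wz":123.6},{"x":-0.676,"y":-0.678,"z":0.02,"wx":0,"wy":0,"wz":123.6},{"x":-0.676,"y":-0.678,"z":0.02,"wx":0,"wy":0,"wz":123.6},{"x":-0.676,"y":-0.678,"z":0.02,"wx":0,"wy":0,"wz":123.6}]' 0.06; python3 - <<'E'
from h import *
shift([.6535,-.179,.15],down(.76-np.pi/2))
E
```

```text
time: 0.93
position: [0.3663, 0.2785, 0.2136]
tool_rot: [-2.119, -2.319, -0.0]
ft_force: [0.8, 0.0, 0.1]
grip_width: 0.69
grip_force: 0.0
shift mm [-481.5  244.9   82.2] turn deg [-2.000e-02 -1.000e-02  5.162e+01] rows>= 13.1
shift mm [-481.5  244.9   82.2] turn deg [ 1.0000e-02 -2.0000e-02 -1.2838e+02] rows>= 17.9
```

```bash
python3 -m handwheel '[{"x":-0.481,"y":0.245,"z":0.06,"wx":0,"wy":0,"wz":51.6},{"x":-0.481,"y":0.245,"z":0.06,"wx":0,"wy":0,"wz":51.6},{"x":-0.481,"y":0.245,"z":0.06,"wx":0,"wy":0,"wz":51.6},{"x":-0.481,"y":0.245,"z":0.06,"wx":0,"wy":0,"wz":51.6},{"x":-0.481,"y":0.245,"z":0.06,"wx":0,"wy":0,"wz":51.6},{"x":-0.481,"y":0.245,"z":0.06,"wx":0,"wy":0,"wz":51.6},{"x":-0.481,"y":0.245,"z":0.06,"wx":0,"wy":0,"wz":51.6},{"x":-0.481,"y":0.245,"z":0.06,"wx":0,"wy":0,"wz":51.6},{"x":-0.481,"y":0.245,"z":0.06,"wx":0,"wy":0,"wz":51.6},{"x":-0.481,"y":0.245,"z":0.06,"wx":0,"wy":0,"wz":51.6}]'; python3 - <<'E'
from h import *
shift([.6535,-.179,.1],down(.76-np.pi/2))
E
```

```text
time: 1.77
position: [0.589, -0.0703, 0.1674]
tool_rot: [-2.913, -1.175, -0.0]
ft_force: [1.2, 0.6, 0.9]
grip_width: 0.69
grip_force: 0.0
shift mm [-28.9 123.1  86.1] turn deg [-0.01 -0.01  0.39] rows>= 3.7
shift mm [-28.9 123.1  86.1] turn deg [ 1.0000e-02 -2.0000e-02 -1.7961e+02] rows>= 25.1
```

```bash
python3 - <<'E'
from h import *
from bench import ctrl
print(np.round(ctrl.get_state()['joint_positions'],2))
E
```

```text
[-0.5   0.27  0.68  1.69 -0.18  1.24 -0.58]
```

```bash
python3 -m handwheel '[{"x":-0.029,"y":0.123,"z":0.066,"wx":0,"wy":0,"wz":0.4},{"x":-0.029,"y":0.123,"z":0.066,"wx":0,"wy":0,"wz":0.4},{"x":-0.029,"y":0.123,"z":0.066,"wx":0,"wy":0,"wz":0.4},{"x":-0.029,"y":0.123,"z":0.066,"wx":0,"wy":0,"wz":0.4},{"x":-0.029,"y":0.123,"z":0.066,"wx":0,"wy":0,"wz":0.4},{"x":-0.029,"y":0.123,"z":0.066,"wx":0,"wy":0,"wz":0.4}]'; python3 - <<'E'
from h import *
from bench import ctrl
import cv2
print(np.round(ctrl.get_state()['joint_positions'],2))
shift([.6535,-.179,.034],down(.76-np.pi/2))
a=ctrl.get_image('top')['image'][160:265,360:500,::-1];b=ctrl.get_image('side')['image'][240:375,320:455,::-1]
cv2.imwrite('pics/a.png',np.hstack([cv2.resize(a,(440,330),interpolation=3),cv2.resize(b,(330,330),interpolation=3)]))
E
```

```text
time: 2.27
position: [0.6518, -0.1784, 0.1004]
tool_rot: [-2.918, -1.161, 0.004]
ft_force: [-0.4, 0.4, 0.0]
grip_width: 0.694
grip_force: 0.0
[-0.26  0.52  0.67  1.54 -0.34  1.2  -0.35]
shift mm [ 1.1  1.8 85.1] turn deg [-0.11  0.12 -0.17] rows>= 2.0
shift mm [ 1.1  1.8 85.1] turn deg [1.9000e-01 1.7000e-01 1.7983e+02] rows>= 25.1
```

View pics/a.png

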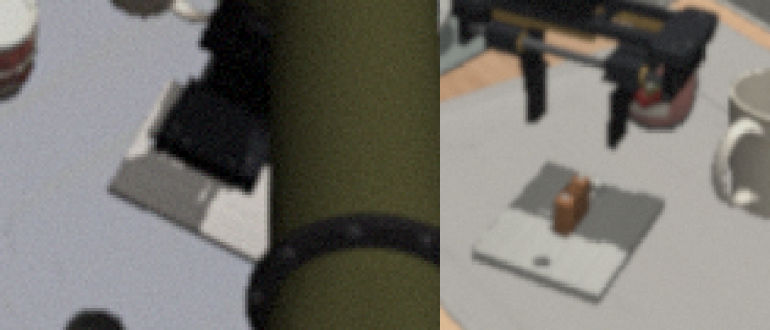

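The side crop shows the fingers straddling the block along its short side, as planned. I'll descend and close.

```bash
python3 -m handwheel '[{"x":0.001,"y":0.002,"z":0.03,"wx":0,"wy":0,"wz":0},{"x":0.001,"y":0.002,"z":0.06,"wx":0,"wy":0,"wz":0},{"x":0.001,"y":0.002,"z":0.08,"wx":0,"wy":0,"wz":0},{"x":0.001,"y":0.002,"z":0.085,"wx":0,"wy":0,"wz":0},{"x":0.001,"y":0.002,"z":0.085,"wx":0,"wy":0,"wz":0},{"x":0.001,"y":0.002,"z":0.085,"wx":0,"wy":0,"wz":0}]'; python3 -m handwheel '[{"x":0,"y":0,"z":0,"wx":0,"wy":0,"wz":0},{"x":0,"y":0,"z":0,"wx":0,"wy":0,"wz":0},{"x":0,"y":0,"z":0,"wx":0,"wy":0,"wz":0},{"x":0,"y":0,"z":0,"wx":0,"wy":0,"wz":0},{"x":0,"y":0,"z":0,"wx":0,"wy":0,"wz":0},{"x":0,"y":0,"z":0,"wx":0,"wy":0,"wz":0},{"x":0,"y":0,"z":0,"wx":0,"wy":0,"wz":0},{"x":0,"y":0,"z":0,"wx":0,"wy":0,"wz":0}]' 0.0 40;  python3 -m handwheel '[{"x":0,"y":0,"z":-0.03,"wx":0,"wy":0,"wz":0},{"x":0,"y":0,"z":-0.06,"wx":0,"wy":0,"wz":0},{"x":0,"y":0,"z":-0.1,"wx":0,"wy":0,"wz":0},{"x":0,"y":0,"z":-0.14,"wx":0,"wy":0,"wz":0},{"x":0,"y":0,"z":-0.18,"wx":0,"wy":0,"wz":0},{"x":0,"y":0,"z":-0.18,"wx":0,"wy":0,"wz":0},{"x":0,"y":0,"z":-0.18,"wx":0,"wy":0,"wz":0}]'; python3 - <<'E'
from h import *
from bench import ctrl
print(np.round(ctrl.get_state()['joint_positions'],2))
shift([.5205,.293,.22],down(.525-np.pi/2))
E
```

```text
time: 2.87
position: [0.6559, -0.1773, 0.0186]
tool_rot: [2.917, 1.166, 0.003]
ft_force: [-0.5, -0.8, 0.1]
grip_width: 0.687
grip_force: 0.0
time: 3.53
position: [0.6546, -0.1781, 0.0168]
tool_rot: [-2.917, -1.164, 0.0]
ft_force: [-0.1, -0.1, 0.4]
grip_width: 0.181
grip_force: 40.0
time: 4.12
position: [0.6561, -0.1791, 0.1994]
tool_rot: [2.916, 1.163, 0.007]
ft_force: [-0.5, -0.0, -4.1]
grip_width: 0.181
grip_force: 40.0
[-0.28  0.45  0.7   1.43 -0.29  1.36 -0.38]
shift mm [ 226.5 -435.8   -2.9] turn deg [ 0.2  -0.19 13.41] rows>= 11.8
shift mm [ 226.5 -435.8   -2.9] turn deg [   0.28    0.29 -166.59] rows>= 23.3
```

The plate is held (15.7 mm opening, 4 N load). While the bed is unobstructed, I'll take averaged crops of it for a finer fit.

```bash
python3 - <<'E'
from bench import ctrl
import cv2,numpy as np
def av(n):return np.mean([ctrl.get_image(n)['image'][:,:,::-1].astype(float) for _ in range(8)],0)
a=av('top');b=av('side');np.save('bt.npy',a);np.save('bs.npy',b)
A=cv2.resize(a[270:380,205:315].astype(np.uint8),(440,440),interpolation=2)   # x4
B=cv2.resize(b[200:260,220:280].astype(np.uint8),(360,360),interpolation=2)  # x6
B=np.vstack([B,np.zeros((80,360,3),np.uint8)])
cv2.imwrite('pics/b.png',np.hstack([A,B]))
E
```

```text
(no output)
```

View pics/b.png

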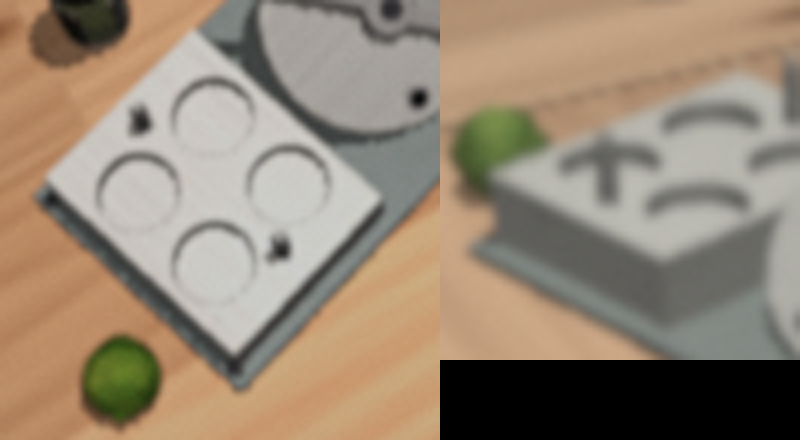

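```bash
cat > bed.py <<'E'
from h import *
t=lambda u,v:np.array([205+(u+.5)/4-.5,270+(v+.5)/4-.5]); s=lambda u,v:np.array([220+(u-439.5)/6-.5,200+(v+.5)/6-.5])
ot=[('t',(75,60,42),t(45,178)),('t',(75,-60,42),t(193,30)),('t',(-75,-60,42),t(382,204)),('t',(-75,60,42),t(236,355))]
os=[('s',(-75,60,42),s(490,178)),('s',(-75,-60,42),s(663,263)),('s',(75,60,42),s(740,75)),('s',(-55,0,76),s(606,135)),('s',(-55,0,42),s(606,202))]
E
python3 - <<'E'
from bed import *
np.set_printoptions(precision=4,suppress=True)
for n,o,x0 in(('top',ot,[.52,.29,.52]),('side',os,[.52,.29,.52]),('both',ot+os,[.52,.29,.52]),('bothz',ot+os,[.52,.29,.52,0])):
    x,e=fit(o,x0);print(n,x);print(e.T)
print('cups mean pix',t(213.25,190),'pred',proj('t',world((0,0,42),fit(ot,[.52,.29,.52])[0])))
E
```

```text
top [0.5198 0.294  0.5218]
[[-0.0909  0.3568  0.2797 -0.568 ]
 [ 0.1816  0.0475 -1.0035  0.5122]]
side [0.5196 0.2895 0.5311]
[[-0.2993  0.0696  0.0786 -0.3523  0.5381]
 [-0.1643  0.0396  0.0144 -0.2178  0.2871]]
both [0.52   0.2933 0.5277]
[[ 0.1494  0.3781  0.5621 -0.0406 -0.3212 -0.1609  0.072  -0.473   0.4165]
 [ 0.2419 -0.0871 -1.4258  0.2818 -0.8483 -0.6685 -0.5312 -0.8695 -0.3874]]
bothz [ 0.5204  0.2941  0.5246 -0.0024]
[[-0.0209  0.26    0.2233 -0.4457 -0.1227 -0.1086  0.302  -0.3388  0.5479]
 [ 0.3337  0.1658 -1.0913  0.4495 -0.2286  0.0118  0.117  -0.1913  0.2661]]
cups mean pix [257.9375 317.125 ] pred [258.0157 316.9591]
```

```bash
python3 -m handwheel '[{"x":0.0227,"y":-0.0436,"z":-0.003,"wx":0.2,"wy":-0.2,"wz":1.3},{"x":0.0378,"y":-0.0726,"z":-0.003,"wx":0.2,"wy":-0.2,"wz":3},{"x":0.0567,"y":-0.109,"z":-0.003,"wx":0.2,"wy":-0.2,"wz":5},{"x":0.0756,"y":-0.145,"z":-0.003,"wx":0.2,"wy":-0.2,"wz":7},{"x":0.0945,"y":-0.181,"z":-0.003,"wx":0.2,"wy":-0.2,"wz":9},{"x":0.1134,"y":-0.218,"z":-0.003,"wx":0.2,"wy":-0.2,"wz":11},{"x":0.132,"y":-0.254,"z":-0.003,"wx":0.2,"wy":-0.2,"wz":12},{"x":0.151,"y":-0.29,"z":-0.003,"wx":0.2,"wy":-0.2,"wz":13},{"x":0.17,"y":-0.327,"z":-0.003,"wx":0.2,"wy":-0.2,"wz":13.4},{"x":0.189,"y":-0.363,"z":-0.003,"wx":0.2,"wy":-0.2,"wz":13.4}]'; python3 - <<'E'
from h import *
shift([.5202,.2938,.18],down(.5245-np.pi/2))
E
```

```text
time: 5.75
position: [0.5412, 0.217, 0.2004]
tool_rot: [-3.031, -0.814, 0.006]
ft_force: [0.8, 0.1, -3.0]
grip_width: 0.179
grip_force: 40.0
shift mm [ 20.4 -76.9  39.3] turn deg [-0.21  0.15  0.02] rows>= 2.1
shift mm [ 20.4 -76.9  39.3] turn deg [  -0.24   -0.32 -179.98] rows>= 25.1
```

```bash
python3 -m handwheel '[{"x":0.007,"y":-0.026,"z":0.013,"wx":-0.2,"wy":0.1,"wz":0},{"x":0.014,"y":-0.052,"z":0.026,"wx":-0.2,"wy":0.1,"wz":0},{"x":0.0204,"y":-0.077,"z":0.039,"wx":-0.2,"wy":0.1,"wz":0},{"x":0.0204,"y":-0.077,"z":0.039,"wx":-0.2,"wy":0.1,"wz":0},{"x":0.0204,"y":-0.077,"z":0.039,"wx":-0.2,"wy":0.1,"wz":0},{"x":0.0204,"y":-0.077,"z":0.039,"wx":-0.2,"wy":0.1,"wz":0},{"x":0.0204,"y":-0.077,"z":0.039,"wx":-0.2,"wy":0.1,"wz":0}]'; python3 - <<'E'
from h import *
from bench import ctrl
import cv2
ps=[]
def av(n):
    r=[]
    for _ in range(6):
        r.append(ctrl.get_image(n)['image'][:,:,::-1].astype(float));ps.append(ctrl.get_state()['position'])
    return np.mean(r,0)
a=av('top');b=av('side');print(np.mean(ps,0),np.std(ps,0),ctrl.get_state()['tool_rot'])
A=cv2.resize(a[255:365,190:290].astype(np.uint8),(400,440),interpolation=2)   # x4
B=cv2.resize(b[165:255,220:310].astype(np.uint8),(400,400),interpolation=2)  # x4.444
cv2.imwrite('pics/c.png',np.hstack([A,np.vstack([B,np.zeros((40,400,3),np.uint8)])]))
shift([.5202,.2938,.18],down(.5245-np.pi/2))
E
```

```text
time: 6.33
position: [0.522, 0.2905, 0.1617]
tool_rot: [3.033, 0.812, -0.001]
ft_force: [0.6, -0.3, -2.3]
grip_width: 0.178
grip_force: 40.0
[0.52134027 0.29145469 0.16134276] [0.00040219 0.00051651 0.00028701] [ 3.03292984e+00  8.15691715e-01 -2.98863817e-03]
shift mm [ 0.3 -1.8 -0.3] turn deg [0.02 0.12 0.05] rows>= 0.0
shift mm [ 0.3 -1.8 -0.3] turn deg [-1.9000e-01  3.0000e-02 -1.7995e+02] rows>= 25.1
```

View pics/c.png

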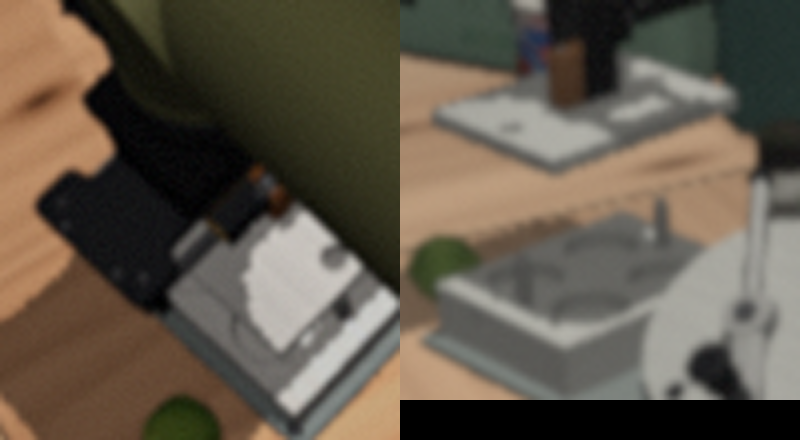

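```bash
python3 - <<'E'
from bed import *
np.set_printoptions(precision=4,suppress=True)
c=lambda u,v:np.array([220+(u-399.5)/4.4444-.5,165+(v+.5)/4.4444-.5])
tt=lambda u,v:np.array([190+(u+.5)/4-.5,255+(v+.5)/4-.5])
o=[('s',(-70,55,10),c(434,117)),('s',(-70,-55,10),c(557,163)),('s',(70,-55,10),c(736,96)),('s',(-55,0,10),c(512,127))]
x,e=fit([(a,(P[0],P[1],P[2]+146),u) for a,P,u in o],[.52,.29,.525]);print('side',x);print(e.T)
x,e=fit(o,[.52,.29,.525,.146]);print('side z',x);print(e.T)
xx=[.5213,.2914,.525,.146]
for n,P in(('hole-',(-55,0,10)),('hole+',(55,0,10)),('L+',(70,55,10)),('(-,+)',(-70,55,10)),('(-,-)',(-70,-55,10)),('(+,-)',(70,-55,10))):
    print(n,(proj('t',world(P,xx))-[190,255])*4, (proj('s',world(P,xx))-[220,165])*4.444+[400,0])
E
```

```text
side [0.5193 0.2854 0.5444]
[[-0.6401 -0.0413  0.4026  0.2166]
 [-0.8457  0.2299 -0.4076  0.7663]]
side z [0.5222 0.3043 0.5407 0.138 ]
[[-0.135  -0.1023 -0.132   0.3894]
 [-0.7827  0.157  -0.1882  0.7975]]
hole- [329.6144 254.704 ] [511.9481 123.9455]
hole+ [179.5579 118.421 ] [655.7201  73.1626]
L+ [ 84.3853 174.3552] [614.134   44.8053]
(-,+) [275.5739 352.128 ] [431.689  106.3144]
(-,-) [423.8052 197.3026] [553.7717 157.6471]
(+,-) [233.0482  27.9926] [737.267   89.5837]
```

The camera fits agree that the plate sits about 4 mm short of the bed in world y. The top hole is at (333,257) against (330,255) predicted, and the side-only fits differ by 4 mm. I'll shift and go down to just above the pin tips.

```bash
python3 -m handwheel '[{"x":0.002,"y":-0.0035,"z":0.02,"wx":0,"wy":0,"wz":0},{"x":0.002,"y":-0.0035,"z":0.04,"wx":0,"wy":0,"wz":0},{"x":0.002,"y":-0.0035,"z":0.055,"wx":0,"wy":0,"wz":0},{"x":0.002,"y":-0.0035,"z":0.062,"wx":0,"wy":0,"wz":0},{"x":0.002,"y":-0.0035,"z":0.062,"wx":0,"wy":0,"wz":0},{"x":0.002,"y":-0.0035,"z":0.062,"wx":0,"wy":0,"wz":0},{"x":0.002,"y":-0.0035,"z":0.062,"wx":0,"wy":0,"wz":0}]'; python3 - <<'E'
from h import *
from bench import ctrl
import cv2
ps=[]
def av(n):
    r=[]
    for _ in range(6):
        r.append(ctrl.get_image(n)['image'][:,:,::-1].astype(float));ps.append(ctrl.get_state()['position'])
    return np.mean(r,0)
a=av('top');b=av('side');print(np.mean(ps,0),ctrl.get_state()['tool_rot'],ctrl.get_state()['ft_force'])
A=cv2.resize(a[270:370,205:305].astype(np.uint8),(400,400),interpolation=2)   # x4
B=cv2.resize(b[190:255,225:290].astype(np.uint8),(400,400),interpolation=2)  # x6.154
cv2.imwrite('pics/d.png',np.hstack([A,B]))
xx=np.r_[np.mean(ps,0)[:2]-[0.0015,0.0014],.525,np.mean(ps,0)[2]+.0187-.034]
for n,P in(('hole-',(-55,0,10)),('hole+',(55,0,10)),('L+',(70,55,10)),('(-,+)',(-70,55,10)),('(-,-)',(-70,-55,10)),('(+,-)',(70,-55,10))):
    print(n,(proj('t',world(P,xx))-[205,270])*4, (proj('s',world(P,xx))-[225,190])*6.154+[400,0])
E
```

```text
time: 7.52
position: [0.5217, 0.2963, 0.1002]
tool_rot: [3.034, 0.815, 0.0]
ft_force: [0.1, 0.6, -2.6]
grip_width: 0.18
grip_force: 40.0
[0.52112986 0.29616944 0.09960366] [ 3.03298191e+00  8.15560426e-01 -2.95155753e-03] [ 0.40788828 -0.33076819 -2.05242074]
hole- [273.62899351 229.43147609] [529.38808016 151.39659496]
hole+ [129.79873571  98.14917882] [723.79150296  75.87991923]
L+ [ 38.75243444 152.05561638] [667.43294092  33.57311659]
(-,+) [222.00437197 323.12450306] [420.7120306 125.1379354]
(-,-) [363.77366262 174.17175217] [586.07559629 201.47507796]
(+,-) [180.92644842  10.90796107] [834.16694908 100.37943831]
```

View pics/d.png

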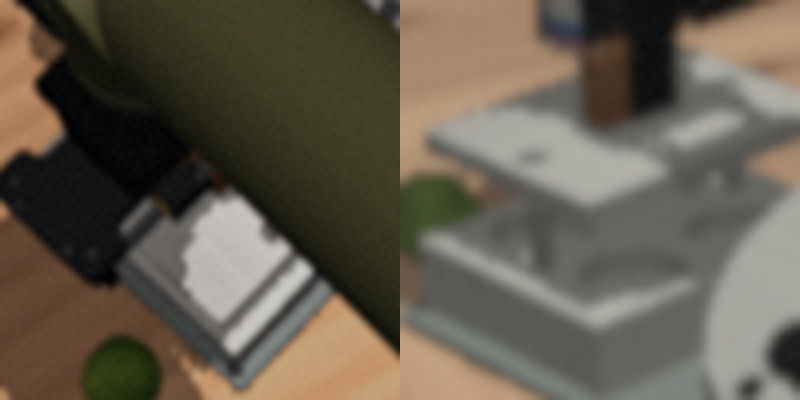

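```bash
python3 - <<'E'
from bed import *
np.set_printoptions(precision=4,suppress=True)
c=lambda u,v:np.array([225+(u-399.5)/6.154-.5,190+(v+.5)/6.154-.5])
tt=lambda u,v:np.array([205+(u+.5)/4-.5,270+(v+.5)/4-.5])
z=99.6+18.7-34
S=[('s',(-70,55,10+z),c(424,133)),('s',(-70,-55,10+z),c(593,208)),('s',(-55,0,10+z),c(532,156))]
T=[('t',(-55,0,10+z),tt(270,232)),('t',(-70,55,10+z),tt(222,325))]
for n,o in(('side plate',S),('side bed',os),('top plate',T),('top bed',ot),('both plate',S+T),('both bed',ot+os)):
    r=least_squares(lambda p:np.concatenate([proj(a,world(P,[p[0],p[1],.5245]))-u for a,P,u in o]),[.52,.29]).x;print(n,r)
E
```

```text
side plate [0.5198 0.2908]
side bed [0.5197 0.2892]
top plate [0.5198 0.2965]
top bed [0.5196 0.294 ]
both plate [0.52   0.2956]
both bed [0.5198 0.2933]
```

Plate is now about 2 mm too far in world y and well matched in x. I'll correct and lower gently while watching the force.

```bash
python3 -m handwheel '[{"x":-0.001,"y":0.0017,"z":0,"wx":0,"wy":0,"wz":0},{"x":-0.001,"y":0.0017,"z":0.004,"wx":0,"wy":0,"wz":0},{"x":-0.001,"y":0.0017,"z":0.008,"wx":0,"wy":0,"wz":0},{"x":-0.001,"y":0.0017,"z":0.012,"wx":0,"wy":0,"wz":0},{"x":-0.001,"y":0.0017,"z":0.012,"wx":0,"wy":0,"wz":0}]'; python3 -m handwheel '[{"x":0,"y":0,"z":0.002,"wx":0,"wy":0,"wz":0},{"x":0,"y":0,"z":0.004,"wx":0,"wy":0,"wz":0},{"x":0,"y":0,"z":0.006,"wx":0,"wy":0,"wz":0},{"x":0,"y":0,"z":0.006,"wx":0,"wy":0,"wz":0}]'
```

```text
time: 8.53
position: [0.52, 0.2936, 0.0857]
tool_rot: [3.032, 0.815, -0.006]
ft_force: [-0.1, 0.6, -3.5]
grip_width: 0.182
grip_force: 40.0
time: 8.87
position: [0.5206, 0.2939, 0.0806]
tool_rot: [3.033, 0.816, -0.003]
ft_force: [0.1, 0.4, -3.1]
grip_width: 0.175
grip_force: 40.0
```

No contact force with the underside 11 mm below the pin tips, so both pins are in the holes. Continuing down.

```bash
python3 -m handwheel '[{"x":0,"y":0,"z":0.004,"wx":0,"wy":0,"wz":0},{"x":0,"y":0,"z":0.008,"wx":0,"wy":0,"wz":0},{"x":0,"y":0,"z":0.012,"wx":0,"wy":0,"wz":0},{"x":0,"y":0,"z":0.016,"wx":0,"wy":0,"wz":0},{"x":0,"y":0,"z":0.019,"wx":0,"wy":0,"wz":0},{"x":0,"y":0,"z":0.019,"wx":0,"wy":0,"wz":0}]'; python3 -m handwheel '[{"x":0,"y":0,"z":0.002,"wx":0,"wy":0,"wz":0},{"x":0,"y":0,"z":0.004,"wx":0,"wy":0,"wz":0},{"x":0,"y":0,"z":0.004,"wx":0,"wy":0,"wz":0}]'
```

```text
time: 9.37
position: [0.5206, 0.2939, 0.0612]
tool_rot: [3.033, 0.815, -0.003]
ft_force: [0.2, 0.3, -3.0]
grip_width: 0.183
grip_force: 40.0
time: 9.62
position: [0.5206, 0.2939, 0.0577]
tool_rot: [3.033, 0.815, -0.003]
ft_force: [-0.3, -0.2, -2.7]
grip_width: 0.182
grip_force: 40.0
```

```bash
python3 -m handwheel '[{"x":0,"y":0,"z":0.001,"wx":0,"wy":0,"wz":0},{"x":0,"y":0,"z":0.0015,"wx":0,"wy":0,"wz":0},{"x":0,"y":0,"z":0.0015,"wx":0,"wy":0,"wz":0}]'; python3 -m handwheel '[{"x":0,"y":0,"z":0.001,"wx":0,"wy":0,"wz":0},{"x":0,"y":0,"z":0.0015,"wx":0,"wy":0,"wz":0},{"x":0,"y":0,"z":0.0015,"wx":0,"wy":0,"wz":0}]'
```

```text
time: 9.87
position: [0.5207, 0.294, 0.0573]
tool_rot: [3.033, 0.816, -0.003]
ft_force: [-2.9, -1.9, 2.7]
grip_width: 0.178
grip_force: 40.0
time: 10.12
position: [0.5208, 0.2939, 0.0573]
tool_rot: [-3.034, -0.816, 0.003]
ft_force: [-6.5, -4.4, 13.6]
grip_width: 0.179
grip_force: 40.0
```

Flush: contact at TCP z 0.0573, exactly bed + 34 mm. Releasing and retreating.

```bash
python3 -m handwheel '[{"x":0,"y":0,"z":-0.001,"wx":0,"wy":0,"wz":0},{"x":0,"y":0,"z":-0.001,"wx":0,"wy":0,"wz":0},{"x":0,"y":0,"z":-0.001,"wx":0,"wy":0,"wz":0},{"x":0,"y":0,"z":-0.001,"wx":0,"wy":0,"wz":0},{"x":0,"y":0,"z":-0.001,"wx":0,"wy":0,"wz":0},{"x":0,"y":0,"z":-0.001,"wx":0,"wy":0,"wz":0}]' 0.05;python3 -m handwheel '[{"x":0,"y":0,"z":-0.02,"wx":0,"wy":0,"wz":0},{"x":0,"y":0,"z":-0.05,"wx":0,"wy":0,"wz":0},{"x":0,"y":0,"z":-0.09,"wx":0,"wy":0,"wz":0},{"x":0,"y":0,"z":-0.13,"wx":0,"wy":0,"wz":0},{"x":0,"y":0,"z":-0.17,"wx":0,"wy":0,"wz":0},{"x":0,"y":0,"z":-0.17,"wx":0,"wy":0,"wz":0}]'; python3 - <<'E'
from h import *
from bench import ctrl
s=ctrl.get_state();print(np.round(s['joint_positions'],2),s['time'])
xp=[.5204,.2937,.525];Rp=R.from_euler('z',xp[2])
for q in(0,.95):
    k=world(arm(-60,42,q),xp);print(q,'knob',k,'foot',world(arm(100,7,q),xp))
z=-Rp.apply(Z)
R0=R.from_rotvec(s['tool_rot'])
y0=R0.as_matrix()[:,1]
for a in range(0,180,30):
    b=Rp.apply(X);c=Rp.apply(Y);y=np.cos(np.radians(a))*c+np.sin(np.radians(a))*b  # y-axis dir
    T=R.from_matrix(np.c_[np.cross(y,z),y,z]);print(a);shift(world(arm(-60,42+70,0),xp),T)
E
```

```text
time: 10.62
position: [0.5207, 0.2939, 0.0557]
tool_rot: [3.033, 0.816, -0.003]
ft_force: [-0.2, 0.4, -0.1]
grip_width: 0.528
grip_force: 0.0
time: 11.12
position: [0.5252, 0.296, 0.235]
tool_rot: [-3.03, -0.814, -0.018]
ft_force: [1.9, 0.2, 0.4]
grip_width: 0.572
grip_force: 0.0
[-1.02  0.22  0.54  1.59 -0.12  1.36 -1.51] 11.1167
0 knob [0.55262714 0.11024463 0.06346646] foot [0.61563749 0.25429577 0.10933546]
0.95 knob [0.59982253 0.10857581 0.09142522] foot [0.53697851 0.25707714 0.06273754]
0
shift mm [-100.3  174.7  128. ] turn deg [-7.000e-02  3.425e+01 -2.000e-02] rows>= 5.7
shift mm [-100.3  174.7  128. ] turn deg [5.299e+01 1.100e-01 1.720e+02] rows>= 25.1
30
shift mm [-100.3  174.7  128. ] turn deg [ 8.89 33.47 29.07] rows>= 6.3
shift mm [-100.3  174.7  128. ] turn deg [ -44.45   11.81 -144.22] rows>= 21.1
60
shift mm [-100.3  174.7  128. ] turn deg [17.84 31.06 58.12] rows>= 9.5
shift mm [-100.3  174.7  128. ] turn deg [ -35.72   20.52 -115.82] rows>= 17.2
90
shift mm [-100.3  174.7  128. ] turn deg [26.76 26.88 87.05] rows>= 13.3
shift mm [-100.3  174.7  128. ] turn deg [-26.88  26.77 -87.09] rows>= 13.3
120
shift mm [-100.3  174.7  128. ] turn deg [-17.98  30.98 -58.16] rows>= 9.5
shift mm [-100.3  174.7  128. ] turn deg [ 35.63  20.67 115.78] rows>= 17.2
150
shift mm [-100.3  174.7  128. ] turn deg [ -9.03  33.43 -29.11] rows>= 6.3
shift mm [-100.3  174.7  128. ] turn deg [ 44.4   12.   144.18] rows>= 21.1
```

Plate released on the pins without disturbance. The knob estimate is (0.553, 0.110, 0.064). I'll go to a hover 70 mm out along its axis, tilting the tool 34° about its y.

```bash
python3 -m handwheel '[{"x":-0.02,"y":0.033,"z":0.01,"wx":0,"wy":5,"wz":0},{"x":-0.04,"y":0.066,"z":0.02,"wx":0,"wy":11,"wz":0},{"x":-0.06,"y":0.1,"z":0.03,"wx":0,"wy":17,"wz":0},{"x":-0.08,"y":0.132,"z":0.04,"wx":0,"wy":23,"wz":0},{"x":-0.1,"y":0.16,"z":0.06,"wx":0,"wy":29,"wz":0},{"x":-0.1,"y":0.175,"z":0.09,"wx":0,"wy":34.3,"wz":0},{"x":-0.1,"y":0.175,"z":0.12,"wx":0,"wy":34.3,"wz":0},{"x":-0.1,"y":0.175,"z":0.128,"wx":0,"wy":34.3,"wz":0},{"x":-0.1,"y":0.175,"z":0.128,"wx":0,"wy":34.3,"wz":0},{"x":-0.1,"y":0.175,"z":0.128,"wx":0,"wy":34.3,"wz":0}]'; python3 - <<'E'
from h import *
from bench import ctrl
import cv2
s=ctrl.get_state();print(np.round(s['joint_positions'],2))
xp=[.5204,.2937,.525];Rp=R.from_euler('z',xp[2]);y=Rp.apply(Y);z=-Rp.apply(Z)
T=R.from_matrix(np.c_[np.cross(y,z),y,z]);shift(world(arm(-60,42+70,0),xp),T);shift(world(arm(-60,42,0),xp),T)
def av(n):return np.mean([ctrl.get_image(n)['image'][:,:,::-1].astype(float) for _ in range(4)],0)
a=av('top');b=av('side')
A=cv2.resize(a[240:340,240:340].astype(np.uint8),(400,400),interpolation=2)
B=cv2.resize(b[190:290,240:340].astype(np.uint8),(400,400),interpolation=2)
cv2.imwrite('pics/e.png',np.hstack([A,B]))
for n,p in(('cap',world(arm(-60,56.5,0),xp)),('neck',world(arm(-60,42,0),xp)),('pivot',world(arm(0,12,0),xp)),('tcp',s['position'])):print(n,(proj('t',p)-240)*4,(proj('s',p)-[240,190])*4+[400,0])
E
```

```text
time: 11.95
position: [0.5222, 0.0923, 0.0984]
tool_rot: [-2.768, -0.743, -0.851]
ft_force: [1.0, -0.2, 0.6]
grip_width: 0.574
grip_force: 0.0
[-0.81 -0.24  0.72  2.38 -0.24  0.41 -0.91]
shift mm [ 8.9 -0.2 -2.6] turn deg [ 0.02  0.78 -0.  ] rows>= 0.2
shift mm [ 8.9 -0.2 -2.6] turn deg [ 1.2300e+00 -4.0000e-02  1.7999e+02] rows>= 25.1
shift mm [ 9.9 -0.2 67.4] turn deg [ 0.02  0.78 -0.  ] rows>= 1.6
shift mm [ 9.9 -0.2 67.4] turn deg [ 1.2300e+00 -4.0000e-02  1.7999e+02] rows>= 25.1
cap [375.08333296 151.4375453 ] [591.62299518 221.70317063]
neck [363.94087198 148.93042812] [602.39477959 234.4324865 ]
pivot [248.57118796 126.24196756] [630.39062031 179.71103648]
tcp [412.33238983 168.7544768 ] [556.54185207 202.8593663 ]
```

View pics/e.png

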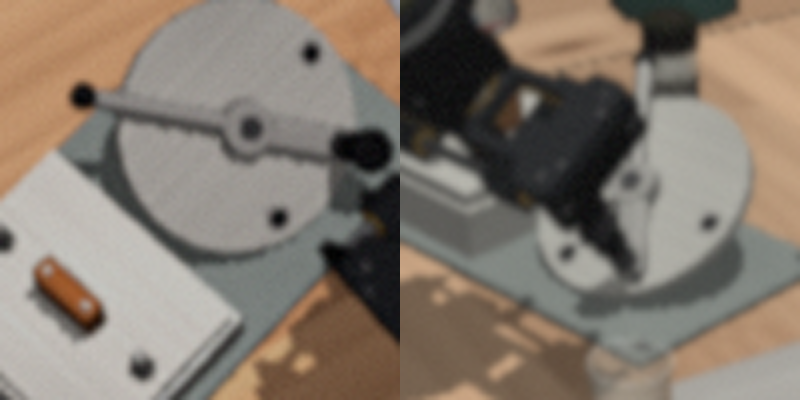

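The plate lies square with both pins through (top crop), the pivot is within 1 px, and the cap centre at (370,150) is 5 crop px from prediction (~2 mm). I'll approach in two stages.

```bash
python3 -m handwheel '[{"x":0.007,"y":0,"z":0.012,"wx":0,"wy":0.8,"wz":0},{"x":0.01,"y":0,"z":0.025,"wx":0,"wy":0.8,"wz":0},{"x":0.01,"y":0,"z":0.025,"wx":0,"wy":0.8,"wz":0},{"x":0.01,"y":0,"z":0.025,"wx":0,"wy":0.8,"wz":0},{"x":0.01,"y":0,"z":0.025,"wx":0,"wy":0.8,"wz":0}]'; cat > k.py <<'E'
from h import *
from bench import ctrl
xp=[.5204,.2937,.525];Rp=R.from_euler('z',xp[2]);z=-Rp.apply(Z)
def T(q):
    y=Rp.apply(np.cos(q)*Y-np.sin(q)*X);return R.from_matrix(np.c_[np.cross(y,z),y,z])
E
python3 - <<'E'
from k import *
print(np.round(ctrl.get_state()['joint_positions'],2));shift(world(arm(-60,42,0),xp),T(0))
E
```

```text
time: 12.77
position: [0.5411, 0.1039, 0.0833]
tool_rot: [-2.758, -0.743, -0.869]
ft_force: [0.4, 0.4, 0.9]
grip_width: 0.577
grip_force: 0.0
[-0.94 -0.16  0.85  2.37 -0.4   0.35 -0.77]
shift mm [-0.6  0.3 42.5] turn deg [-0.02 -0.01  0.07] rows>= 1.0
shift mm [-0.6  0.3 42.5] turn deg [ 2.0000e-02 -4.0000e-02 -1.7993e+02] rows>= 25.1
```

```bash
python3 -m handwheel '[{"x":0,"y":0,"z":0.012,"wx":0,"wy":0,"wz":0},{"x":0,"y":0,"z":0.024,"wx":0,"wy":0,"wz":0},{"x":0,"y":0,"z":0.034,"wx":0,"wy":0,"wz":0},{"x":0,"y":0,"z":0.041,"wx":0,"wy":0,"wz":0},{"x":0,"y":0,"z":0.041,"wx":0,"wy":0,"wz":0},{"x":0,"y":0,"z":0.041,"wx":0,"wy":0,"wz":0}]'; python3 -m handwheel '[{"x":0,"y":0,"z":0,"wx":0,"wy":0,"wz":0},{"x":0,"y":0,"z":0,"wx":0,"wy":0,"wz":0},{"x":0,"y":0,"z":0,"wx":0,"wy":0,"wz":0},{"x":0,"y":0,"z":0,"wx":0,"wy":0,"wz":0},{"x":0,"y":0,"z":0,"wx":0,"wy":0,"wz":0},{"x":0,"y":0,"z":0,"wx":0,"wy":0,"wz":0}]' 0 30; python3 - <<'E'
from k import *
s=ctrl.get_state();print(np.round(s['joint_positions'],2));shift(world(arm(-60,42,0),xp),T(0))
print('tool-frame force',R.from_rotvec(s['tool_rot']).inv().apply(s['ft_force']))
E
```

```text
time: 13.27
position: [0.5613, 0.1152, 0.0494]
tool_rot: [-2.759, -0.742, -0.868]
ft_force: [0.8, 0.0, -0.7]
grip_width: 0.574
grip_force: 0.0
time: 13.77
position: [0.5618, 0.1153, 0.0499]
tool_rot: [-2.758, -0.741, -0.87]
ft_force: [-2.3, 0.0, 3.6]
grip_width: 0.266
grip_force: 29.5
[-1.17  0.02  1.11  2.35 -0.92  0.35 -0.3 ]
shift mm [-0.8 -0.3  1.6] turn deg [ 0.01 -0.06 -0.  ] rows>= 0.0
shift mm [-0.8 -0.3  1.6] turn deg [-1.0e-01 -1.0e-02  1.8e+02] rows>= 25.1
tool-frame force [ 0.45411556 -1.15074843 -4.08607725]
```

```bash
python3 -m handwheel '[{"x":0,"y":0,"z":-0.002,"wx":0,"wy":0,"wz":0},{"x":0,"y":0,"z":-0.004,"wx":0,"wy":0,"wz":0},{"x":0,"y":0,"z":-0.006,"wx":0,"wy":0,"wz":0},{"x":0,"y":0,"z":-0.006,"wx":0,"wy":0,"wz":0},{"x":0,"y":0,"z":-0.006,"wx":0,"wy":0,"wz":0}]'; python3 - <<'E'
from k import *
s=ctrl.get_state();shift(world(arm(-60,42,0),xp),T(0))
print('tool-frame force',R.from_rotvec(s['tool_rot']).inv().apply(s['ft_force']))
E
```

```text
time: 14.18
position: [0.5589, 0.1137, 0.0546]
tool_rot: [-2.758, -0.742, -0.87]
ft_force: [4.4, 0.3, -5.2]
grip_width: 0.267
grip_force: 30.2
shift mm [-0.8 -0.2  7.4] turn deg [ 0.02 -0.06  0.03] rows>= 0.2
shift mm [-0.8 -0.2  7.4] turn deg [ 9.0000e-02  4.0000e-02 -1.7997e+02] rows>= 25.1
tool-frame force [0.25832734 1.90709861 6.49253555]
```

The axial load of 6.5 N at ~5.8 mm travel matches the spring, so the plunger is coming out. Pulling 5 mm further.

```bash
python3 -m handwheel '[{"x":0,"y":0,"z":-0.0025,"wx":0,"wy":0,"wz":0},{"x":0,"y":0,"z":-0.0055,"wx":0,"wy":0,"wz":0},{"x":0,"y":0,"z":-0.0055,"wx":0,"wy":0,"wz":0},{"x":0,"y":0,"z":-0.0055,"wx":0,"wy":0,"wz":0}]' - 40; cat > sw.py <<'E'
import sys
from k import *
q1=float(sys.argv[1]);q0=float(sys.argv[2])
# pure arc from commanded pose: rotate about pivot axis; grasp radius vector known
s=ctrl.get_state();R0=R.from_rotvec(s['tool_rot'])
pv=world((0,-140,57),xp);ax=Rp.apply(Z);g=s['position']-.0187*R0.as_matrix()[:,2]
d=g-pv;h=d@ax;r=d-h*ax;ang=np.arctan2(r@Rp.apply(-X),-(r@Rp.apply(Y)));print('h mm',h*1e3,'r mm',np.linalg.norm(r)*1e3,'latch est',.95-ang,'F tool',R0.inv().apply(s['ft_force']).round(1),'j',np.round(s['joint_positions'],2))
for q in np.linspace(q0,q1,11)[1:]:
    Q=R.from_rotvec(ax*(q-q0));p=s['position']+Q.apply(r)-r
    print(q.round(3),R0.inv().apply(p-s['position']).round(4),(R0.inv()*Q*R0).as_rotvec(degrees=True).round(2))
E
python3 sw.py 0.45 0
```

```text
time: 14.52
position: [0.556, 0.1122, 0.059]
tool_rot: [-2.758, -0.742, -0.87]
ft_force: [6.5, 2.3, -7.2]
grip_width: 0.264
grip_force: 40.2
h mm 54.804795122063304 r mm 59.49218796771641 latch est 0.0068444893471895085 F tool [1.4 1.3 9.8] j [-1.16 -0.05  1.09  2.36 -0.72  0.32 -0.48]
0.045 [0.0016 0.0021 0.    ] [ 0.    0.   -2.58]
0.09 [0.0033 0.0042 0.    ] [ 0.    0.   -5.16]
0.135 [0.0051 0.0062 0.    ] [ 0.01  0.   -7.73]
0.18 [0.007  0.0081 0.    ] [ 1.000e-02  0.000e+00 -1.031e+01]
0.225 [0.009  0.0099 0.    ] [ 1.000e-02  0.000e+00 -1.289e+01]
0.27 [0.0111 0.0116 0.    ] [ 1.000e-02  1.000e-02 -1.547e+01]
0.315 [0.0132 0.0132 0.    ] [ 1.000e-02  1.000e-02 -1.805e+01]
0.36 [0.0154 0.0147 0.    ] [ 2.000e-02  1.000e-02 -2.063e+01]
0.405 [0.0176 0.0162 0.    ] [ 2.00e-02  1.00e-02 -2.32e+01]
0.45 [0.02   0.0175 0.    ] [ 2.000e-02  1.000e-02 -2.578e+01]
```

The model fits: grip radius 59.5 mm, latch ≈ 0, plunger ~12 mm out. Start the swing.

```bash
python3 -m handwheel '[{"x":0.0016,"y":0.0021,"z":0.0005,"wx":0,"wy":0,"wz":-2.6},{"x":0.0033,"y":0.0042,"z":0.0005,"wx":0,"wy":0,"wz":-5.2},{"x":0.0051,"y":0.0062,"z":0.0005,"wx":0,"wy":0,"wz":-7.7},{"x":0.007,"y":0.0081,"z":0.0005,"wx":0,"wy":0,"wz":-10.3},{"x":0.009,"y":0.0099,"z":0.0005,"wx":0,"wy":0,"wz":-12.9},{"x":0.009,"y":0.0099,"z":0.0005,"wx":0,"wy":0,"wz":-12.9}]';python3 sw.py 0.6 0.225
```

```text
time: 15.02
position: [0.5679, 0.1075, 0.0637]
tool_rot: [-2.711, -1.072, -0.908]
ft_force: [6.4, 3.4, -6.0]
grip_width: 0.263
grip_force: 40.2
h mm 54.15862910895514 r mm 59.48988790029445 latch est 0.23510571720565432 F tool [2.4 0.8 9. ] j [-1.19 -0.02  1.13  2.33 -0.77  0.36 -0.2 ]
0.262 [0.0013 0.0018 0.    ] [ 0.    0.   -2.15]
0.3 [0.0028 0.0035 0.    ] [ 0.   0.  -4.3]
0.338 [0.0042 0.0052 0.    ] [ 0.    0.   -6.45]
0.375 [0.0058 0.0068 0.    ] [ 0.    0.01 -8.59]
0.412 [0.0074 0.0084 0.    ] [ 0.000e+00  1.000e-02 -1.074e+01]
0.45 [0.009  0.0099 0.    ] [ 0.000e+00  1.000e-02 -1.289e+01]
0.488 [0.0107 0.0113 0.    ] [ 0.000e+00  1.000e-02 -1.504e+01]
0.525 [0.0125 0.0127 0.    ] [ 0.000e+00  1.000e-02 -1.719e+01]
0.562 [0.0143 0.014  0.    ] [ 0.000e+00  1.000e-02 -1.934e+01]
0.6 [0.0161 0.0152 0.    ] [ 0.000e+00  1.000e-02 -2.149e+01]
```

```bash
python3 -m handwheel '[{"x":0.0013,"y":0.0018,"z":0,"wx":0,"wy":0,"wz":-2.15},{"x":0.0028,"y":0.0035,"z":0,"wx":0,"wy":0,"wz":-4.3},{"x":0.0042,"y":0.0052,"z":0,"wx":0,"wy":0,"wz":-6.45},{"x":0.0058,"y":0.0068,"z":0,"wx":0,"wy":0,"wz":-8.6},{"x":0.0074,"y":0.0084,"z":0,"wx":0,"wy":0,"wz":-10.75},{"x":0.009,"y":0.0099,"z":0,"wx":0,"wy":0,"wz":-12.9},{"x":0.0107,"y":0.0113,"z":0,"wx":0,"wy":0,"wz":-15},{"x":0.0125,"y":0.0127,"z":0,"wx":0,"wy":0,"wz":-17.2},{"x":0.0143,"y":0.014,"z":0,"wx":0,"wy":0,"wz":-19.3},{"x":0.0161,"y":0.0152,"z":0,"wx":0,"wy":0,"wz":-21.5}]';python3 sw.py 0.95 0.6
```

```text
time: 15.85
position: [0.5866, 0.1057, 0.0743]
tool_rot: [2.514, 1.59, 0.936]
ft_force: [6.8, 1.5, -6.4]
grip_width: 0.26
grip_force: 40.2
h mm 54.074085063074705 r mm 59.4518477721376 latch est 0.6004716575653326 F tool [0.3 2.7 9.1] j [-1.17  0.03  1.14  2.28 -0.82  0.41  0.21]
0.635 [0.0012 0.0017 0.    ] [-0.    0.   -2.01]
0.67 [ 0.0025  0.0033 -0.    ] [-0.    0.   -4.01]
0.705 [ 0.0039  0.0049 -0.    ] [-0.    0.   -6.02]
0.74 [ 0.0053  0.0064 -0.    ] [-0.    0.   -8.02]
0.775 [ 0.0067  0.0079 -0.    ] [ -0.     0.   -10.03]
0.81 [ 0.0082  0.0093 -0.    ] [ -0.     0.   -12.03]
0.845 [ 0.0098  0.0107 -0.    ] [ -0.     0.   -14.04]
0.88 [ 0.0114  0.012  -0.    ] [ -0.     0.   -16.04]
0.915 [ 0.0131  0.0133 -0.    ] [ -0.     0.   -18.05]
0.95 [ 0.0148  0.0145 -0.    ] [ -0.     0.   -20.05]
```

```bash
python3 -m handwheel '[{"x":0.0012,"y":0.0017,"z":0,"wx":0,"wy":0,"wz":-2},{"x":0.0025,"y":0.0033,"z":0,"wx":0,"wy":0,"wz":-4},{"x":0.0039,"y":0.0049,"z":0,"wx":0,"wy":0,"wz":-6},{"x":0.0053,"y":0.0064,"z":0,"wx":0,"wy":0,"wz":-8},{"x":0.0067,"y":0.0079,"z":0,"wx":0,"wy":0,"wz":-10},{"x":0.0082,"y":0.0093,"z":0,"wx":0,"wy":0,"wz":-12},{"x":0.0098,"y":0.0107,"z":0,"wx":0,"wy":0,"wz":-14},{"x":0.0114,"y":0.012,"z":0,"wx":0,"wy":0,"wz":-16},{"x":0.0131,"y":0.0133,"z":0,"wx":0,"wy":0,"wz":-18},{"x":0.0148,"y":0.0145,"z":0,"wx":0,"wy":0,"wz":-20}]';python3 -m handwheel '[{"x":0,"y":0,"z":0,"wx":0,"wy":0,"wz":0},{"x":0,"y":0,"z":0,"wx":0,"wy":0,"wz":0}]';python3 sw.py 0.95 0.95|head -1
```

```text
time: 16.68
position: [0.6029, 0.111, 0.086]
tool_rot: [2.131, 1.939, 0.886]
ft_force: [5.8, 1.3, -7.0]
grip_width: 0.265
grip_force: 40.2
time: 16.85
position: [0.6031, 0.1111, 0.0862]
tool_rot: [2.132, 1.938, 0.887]
ft_force: [5.8, 2.1, -6.5]
grip_width: 0.265
grip_force: 40.2
h mm 54.05784878217687 r mm 59.45743376453911 latch est 0.9567123260836438 F tool [-0.2  1.7  8.8] j [-1.15  0.06  1.11  2.24 -0.82  0.44  0.53]
```

Latch at ~0.95 with low side loads. I'll ease the plunger in and watch the axial force.

```bash
python3 -m handwheel '[{"x":0,"y":0,"z":0.002,"wx":0,"wy":0,"wz":0},{"x":0,"y":0,"z":0.004,"wx":0,"wy":0,"wz":0},{"x":0,"y":0,"z":0.006,"wx":0,"wy":0,"wz":0},{"x":0,"y":0,"z":0.006,"wx":0,"wy":0,"wz":0}]';python3 sw.py 0.95 0.95|head -1;python3 -m handwheel '[{"x":0,"y":0,"z":0.0015,"wx":0,"wy":0,"wz":0},{"x":0,"y":0,"z":0.003,"wx":0,"wy":0,"wz":0},{"x":0,"y":0,"z":0.0042,"wx":0,"wy":0,"wz":0},{"x":0,"y":0,"z":0.0042,"wx":0,"wy":0,"wz":0}]';python3 sw.py 0.95 0.95|head -1
```

```text
time: 17.18
position: [0.6061, 0.1128, 0.0811]
tool_rot: [2.132, 1.938, 0.887]
ft_force: [4.2, 2.4, -4.2]
grip_width: 0.265
grip_force: 40.1
h mm 47.937532718349196 r mm 59.49233337758317 latch est 0.9551133561902909 F tool [0.9 1.3 6.3] j [-1.13  0.09  1.09  2.24 -0.89  0.45  0.58]
time: 17.52
position: [0.6081, 0.1139, 0.078]
tool_rot: [2.132, 1.938, 0.887]
ft_force: [2.5, 1.9, -1.8]
grip_width: 0.267
grip_force: 40.0
h mm 44.01133405869 r mm 59.52887785394694 latch est 0.9559110574547631 F tool [1.2 1.  3.2] j [-1.11  0.11  1.08  2.23 -0.93  0.45  0.61]
```

The force followed the spring curve down, so the pin is in the hole. Pressing the last bit, releasing and backing out along the axis.

```bash
python3 -m handwheel '[{"x":0,"y":0,"z":0.0008,"wx":0,"wy":0,"wz":0},{"x":0,"y":0,"z":0.0008,"wx":0,"wy":0,"wz":0}]';python3 sw.py 0.95 0.95|head -1; python3 -m handwheel '[{"x":0,"y":0,"z":0,"wx":0,"wy":0,"wz":0},{"x":0,"y":0,"z":0,"wx":0,"wy":0,"wz":0},{"x":0,"y":0,"z":0,"wx":0,"wy":0,"wz":0},{"x":0,"y":0,"z":0,"wx":0,"wy":0,"wz":0},{"x":0,"y":0,"z":0,"wx":0,"wy":0,"wz":0},{"x":0,"y":0,"z":0,"wx":0,"wy":0,"wz":0}]' 0.055; python3 -m handwheel '[{"x":0,"y":0,"z":-0.01,"wx":0,"wy":0,"wz":0},{"x":0,"y":0,"z":-0.025,"wx":0,"wy":0,"wz":0},{"x":0,"y":0,"z":-0.05,"wx":0,"wy":0,"wz":0},{"x":0,"y":0,"z":-0.07,"wx":0,"wy":0,"wz":0},{"x":0,"y":0,"z":-0.07,"wx":0,"wy":0,"wz":0}]';python3 - <<'E'
from k import *
shift([.46,.02,.25],T(.95))
E
```

```text
time: 17.68
position: [0.6084, 0.114, 0.0776]
tool_rot: [2.133, 1.938, 0.888]
ft_force: [-2.2, -0.4, 3.1]
grip_width: 0.266
grip_force: 39.5
h mm 43.58415134601733 r mm 59.615351365965225 latch est 0.9560708111586036 F tool [ 0.7 -0.4 -3.7] j [-1.11  0.11  1.08  2.23 -0.93  0.46  0.62]
time: 18.18
position: [0.6084, 0.1139, 0.0774]
tool_rot: [2.132, 1.937, 0.887]
ft_force: [-1.3, 0.6, 0.1]
grip_width: 0.599
grip_force: 0.0
time: 18.6
position: [0.5733, 0.0939, 0.1362]
tool_rot: [2.132, 1.937, 0.89]
ft_force: [0.9, 0.1, -0.3]
grip_width: 0.631
grip_force: 0.0
shift mm [ -32.   -32.7 -152.1] turn deg [ 0.09 -0.08  0.02] rows>= 3.8
shift mm [ -32.   -32.7 -152.1] turn deg [ 1.3000e-01  1.4000e-01 -1.7998e+02] rows>= 25.1
```

```bash
python3 -m handwheel '[{"x":-0.01,"y":-0.01,"z":-0.03,"wx":0,"wy":0,"wz":0},{"x":-0.02,"y":-0.02,"z":-0.06,"wx":0,"wy":0,"wz":0},{"x":-0.03,"y":-0.03,"z":-0.08,"wx":0,"wy":0,"wz":0},{"x":-0.03,"y":-0.03,"z":-0.08,"wx":0,"wy":0,"wz":0},{"x":-0.03,"y":-0.03,"z":-0.08,"wx":0,"wy":0,"wz":0},{"x":-0.03,"y":-0.03,"z":-0.08,"wx":0,"wy":0,"wz":0}]'; python3 - <<'E'
from k import *
import cv2
def av(n):return np.mean([ctrl.get_image(n)['image'][:,:,::-1].astype(float) for _ in range(4)],0)
a=av('top');b=av('side')
A=cv2.resize(a[235:365,215:345].astype(np.uint8),(400,400),interpolation=2)
B=cv2.resize(b[180:300,220:340].astype(np.uint8),(400,400),interpolation=2)
cv2.imwrite('pics/f.png',np.hstack([A,B]));f=400/130;f2=400/120
for n,p in(('cap0',arm(-60,56.5,.95)),('cap13',arm(-60,69.5,.95)),('foot',arm(100,7,.95)),('hole-',(-55,0,76)),('hole+',(55,0,76)),('blocktop',(0,0,88)),('pl--',(-70,-55,52)),('pl-+',(-70,55,52))):
    p=world(p,xp);print(n,((proj('t',p)-[215,235])*f).round(),((proj('s',p)-[220,180])*f2+[400,0]).round())
E
```

```text
time: 19.1
position: [0.512, 0.049, 0.1767]
tool_rot: [2.131, 1.934, 0.889]
ft_force: [-0.5, 0.1, 0.0]
grip_width: 0.63
grip_force: 0.0
cap0 [348.  60.] [690. 176.]
cap13 [356.  62.] [683. 166.]
foot [172. 208.] [573. 147.]
hole- [183. 289.] [490. 137.]
hole+ [ 74. 189.] [594.  95.]
blocktop [126. 234.] [542. 102.]
pl-- [253. 256.] [522. 193.]
pl-+ [147. 367.] [434. 150.]
```

View pics/f.png

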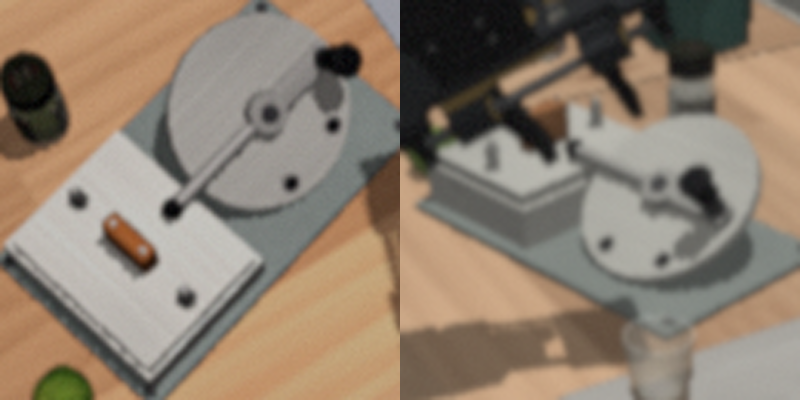

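The top view has the plate flush on both pins, the ball foot over it at (172,209) against (172,208) predicted, and the knob cap at (345,60), which matches the fully-in position. The gripper is clear, so I'm handing in.

```bash
python3 -c "
from bench import ctrl
print(ctrl.close_job())"
```

```text
the job is handed in; nothing more can be done
None
```

I seated the plate flush over both guide pins, swung the latch arm to the locked hole with the plunger fully in, and handed the job in at about 19.5 s. The final pictures and force readings agree with this, but the hand-in call gave no verdict.

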